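Set the depth stop of the snap-fastener press by feel

ROBOT

A 6-joint arm with a two-finger parallel gripper is mounted at the origin on a cart in front of the work surface, level with it; the furniture and walls round the work are solid. World frame = base frame: x ahead of the robot, y to its left, z up, the work surface at z = 0. Lengths are in mm, angles in rad, forces in N, time in s.
With the tool pointing down it reaches from about 350 to 875 mm from the base axis. Payload 4.2 kg.
Tool frame: the origin (TCP) lies midway between the tips of the shut fingers; the grasp point (between the pads) lies 19 mm behind it; z points along the fingers, y is the line along which they close (so a half turn about z gives the same grasp; the last joint's range is limited). The gripper opens to 85 mm and grips with 20 to 120 N. Pads are 22 mm wide; open, the fingers measure 114 mm over their backs; the gripper's body (76 mm by 85 mm) begins 54 mm behind the grasp point. The pads swing forward as they close: fully open they stand 13 mm farther back than shut.
Start: joints at [1.544, 0.385, 0.008, 0, -1.194, -0.259], TCP at [176.171, 599.636, 231.312] pointing down, gripper open.
Joint ranges: [-3.14, 3.14], [-1.21, 2.06], [-1.07, 1.41], [-3.16, 2.05], [-2.99, -0.16], [-3.1, 3.1]. Speed limits (rad/s): [2.79, 2.79, 3.14, 3.14, 3.14, 3.14].

INTERFACE

Orientations are given as a unit quaternion [x, y, z, w].
In Python, from bench import sensors, get_image, camera_params, job_done gives the robot as it stands.
- The arm moves only by the tool servo_tool, never from a script. Its argument "motion" is a list of rows, each an object with "travel": the shift along the tool's x, y, z as a fraction of full scale, a list of three; "rot": the turn, a rotation vector about the tool's x, y, z as a fraction of full scale, a list of three; "hand": the opening, from 0 (shut) to 1 (fully open). In form: [{"travel": [x, y, z], "rot": [wx, wy, wz], "hand": hand}, ...]. A call has 1 to 10 rows; each row shifts and turns the commanded pose from where the row before left it, along the tool's axes as they then stand; what a row does not reach is not made up. Full scale, the value 1, is 25 cm for a shift and 360 degrees for a turn. A row lasts 1/12 s, in which the tool goes at most 41.7 mm and 7.16 degrees, less where a joint would pass 70% of its speed; a pose out of reach is approached as far as the arm can. A call with a number of a shift or a turn outside -1 to 1 is refused whole. A call with a gripper value outside its range is refused whole. The fingers move at their own pace and stop on an object; the grip force is fixed at half the most. Time passes only in rows, so rows that do not move let the fingers close. It gives the time, the measured TCP pose, the force, the opening and the grip force at its end, in the units of the state.
- sensors.read_state(): the state, without advancing time (a new reading comes with each control period).
- get_image(name): name is "scene" or "top"; returns (picture, depth): 384x512x3 uint8, red, green, blue; 384x512 float32, mm along the optical axis (not along the pixel's ray), 0 where there is no reading.
- camera_params(name): a dict with "camera_matrix" (3x3 intrinsics, pixels), "R" (3x3) and "t" (3): a world point X has camera coordinates R X + t. Camera axes: x right, y down, z forward; pixel columns grow to the right and rows downward; lengths in mm; the calibration is good to about 2 mm. A picture is of the moment at which its call begins. camera_params takes no time and is no camera call.
- job_done(): hands the job in; it is judged then, once.
The state is a dict: "clock": time; "joints": joint angles; "joint_vel": joint speeds; "joint_efforts": joint torques, N m; "position": TCP position; "ee_rot": TCP orientation; "contact_force": force on the tool from outside, world axes, zero at the start; "wrist_torque": the same for the moment, N m; "gripper_width": finger opening in mm; "grasp_force": force on a finger pad.
Only numpy, scipy, OpenCV 4.12 (cv2) and the standard library are available. Lean on these libraries where they do the work, as an engineer would, in place of code of your own. Each camera call takes 0.05 s, during which the arm holds its last target. There are 200 camera calls.

TASK

Set up the snap-fastener press on the worktop: press its lever down with shut fingers until you feel the dies close and the resistance firms up, hold it there a moment without forcing it (never more than 25 N on the lever), then let the lever come all the way back up. The lever leaves a drag pointer behind to show how far it travelled: without touching that pointer, slide the depth stop along its track until its blade stands level with the pointer's blade, and let go. Leave the things lying around the press where they are.

Things in the scene. Friction and masses are not known exactly. Their poses are not given: they have to be found in the camera images.
- press: Fixed grey hand press. Origin on the worktop, z up; base plate 14 mm thick spans x -95..150, y -145..60 mm. The lever runs from its pivot (axle along y at x 50, z 130 mm; cheeks up to z 148) toward -x; the white scale between two tracks lies at the -y side. It stands so that the lever points to the robot's left, within 0.3 rad, and the scale lies on the robot's side.
- lever: Steel lever, origin on the pivot; axes as the press's when up. At rest it slopes up 0.45 rad from pivot to pad. At the pad it first yields to 2 to 4 N; after 0.20 to 0.55 rad (hidden, varies) the dies meet and force rises 1 to 1.5 N per mm. Firm = dies bear with over 5 N for 0.3 s; 8 to 14 N at the pad is right, over 25 N (sideways drag included) strains it. Freed, it springs up.
- lever_pad (a point): Centre of the top face of the lever's black thumb pad: 50 mm along the lever, 40 mm wide, 14 mm thick, 190 mm from the pivot. With the lever up it is about 218 mm over the worktop; it goes down on an arc round the pivot, by 37 to 105 mm until the dies meet. At rest its face leans 0.45 rad, its normal tipped toward press +x.
- die_post: Fixed round post 38 mm wide under the lever, at press x -50, y 0 mm; it carries the lower die on a screw whose height differs each time. Origin at its foot, 13 mm over the worktop.
- pointer: Drag pointer: dark steel carriage 10 x 18 x 28 mm on the inner track (press y -45 mm), from 29 to 57 mm over the worktop. A bent leg on the lever's axle pushes it along press +x as the lever goes down; it stays where it was pushed farthest, 17 to 60 mm from its start. Not to be touched.
- pointer_tip (a point): Outer end of the pointer's blade (3 mm thick, pointing to press -y over the white scale), 40 mm over the worktop.
- stop_tip (a point): Inner end of the depth stop's blade (3 mm thick, pointing to press +y over the white scale), 40 mm over the worktop; the two blade ends face each other with 4 mm between. It is to stand at the same press x as pointer_tip.
- stop_knob (a point): Grip point of the depth stop, 74 mm over the worktop, in the middle of its upright black block: 16 mm along the track (press x), 22 mm across, from 42 to 86 mm over the worktop. It slides along press x on the outer track (press y -120 mm) against 1.5 N and stays where left. It starts toward the +x end, past anywhere the pointer will stand.
- reel: Bystander: cotton reel with white thread and wooden flanges, 30 mm wide, 40 mm tall, standing; origin under its centre.
- tape_measure: Bystander: round white tape measure 54 x 63 x 24 mm, lying; origin under its centre.
- wood_peg: Bystander: plain wooden clothes peg 15 x 72 x 12 mm, lying; origin under its centre.

How it is judged:
By the outcome, as a careful person would: the job done as asked, in the order asked, and still so for the second after the job is handed in, with the robot touching nothing.
It also fails if it takes over 61 s, if anything falls off the work surface, if the arm or the gripper's body presses on something with over 40 N, if the wrist force passes 120 N, or if a joint passes its speed limit or range.

## Working session

There is one attempt and no reset: what is moved stays moved. The work goes in short steps, Python scripts to look and compute and a tool call to move; the robot and the scene stay as the last step left them, time stands still between calls to the robot, and variables do not carry over. Pictures are saved under pics/ and viewed, at most 10 in all, crops included, and the job is handed in when it is done.

Besides the shell and the picture viewer there is one more tool, called after ">>>" by a JSON object that holds its "method" and its "body", one argument or row to a line. servo_tool: Moves the arm, as the interface text tells. Its arguments: {"type":"object","properties":{"motion":{"type":"array"}},"required":["motion"]}

```bash
ls; mkdir -p pics; python3 - <<'E'
from bench import *
import cv2,numpy as np
for n in ("scene","top"):
    p,d=get_image(n); cv2.imwrite(f"pics/{n}0.png",p[:,:,::-1]); np.save(f"pics/{n}0.npy",d)
    c=camera_params(n); print(n,np.round(c["camera_matrix"],1).tolist(),np.round(c["R"],3).tolist(),np.round(c["t"],1).tolist(),(-c["R"].T@c["t"]).round())
s=sensors.read_state(); print(s)
E
```

```text
pics
scene [[416.8, 0.0, 255.1], [0.0, 416.8, 193.1], [0.0, 0.0, 1.0]] [[-0.469, -0.883, -0.008], [-0.377, 0.209, -0.902], [0.799, -0.42, -0.431]] [372.0, 330.8, 574.8] [-160.  501.  549.]
top [[446.1, 0.0, 254.4], [0.0, 446.1, 191.0], [0.0, 0.0, 1.0]] [[-0.017, -1.0, -0.023], [-0.988, 0.02, -0.153], [0.153, 0.02, -0.988]] [135.6, 634.5, 893.1] [492. 105. 982.]
{'clock': 0.1, 'joints': array([ 1.54356616e+00,  3.85519619e-01,  6.81192374e-03, -4.19705768e-04,
       -1.19404270e+00, -2.58598161e-01]), 'joint_vel': array([-8.50830384e-04, -3.03797702e-03,  4.53085984e-03,  2.46128725e-03,
        6.25349223e-04, -9.70905216e-06]), 'joint_efforts': array([-6.59785437e-04, -3.93316877e+01,  1.88930333e+01,  4.19796735e+00,
       -2.57431275e-03,  1.15846564e-06]), 'position': array([176.06228482, 599.15996932, 230.32848554]), 'ee_rot': array([ 9.89793623e-01, -1.42504708e-01, -8.09802561e-05,  9.93016863e-04]), 'contact_force': array([ 0.27065237,  0.44038263, -0.45423915]), 'wrist_torque': array([ 0.0064315 , -0.00752137, -0.0251652 ]), 'grasp_force': 0.0, 'gripper_width': 85.52795832162224}
```

View pics/scene0.png

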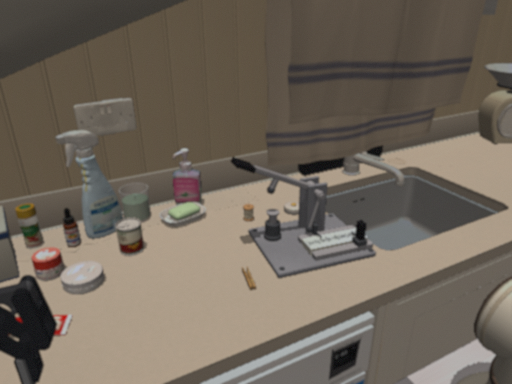

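View pics/top0.png

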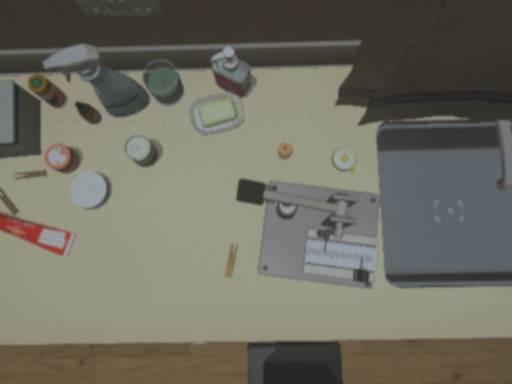

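The scene view shows the press near (310,215), with the lever pad at about (240,162) and the knob at (360,232). In the top view the pad is at about (251,191), the knob at (362,275), the reel at (285,150), the tape at (344,159) and the peg at (231,261).

```bash
cat > h.py <<'E'
import numpy as np,cv2
from bench import *
def ray(n,u,v):
    c=camera_params(n); K,R,t=map(np.array,(c["camera_matrix"],c["R"],c["t"]))
    return -R.T@t, R.T@np.linalg.solve(K,[u,v,1.])
def at_z(n,u,v,z):
    o,d=ray(n,u,v); return o+d*(z-o[2])/d[2]
def at_d(n,u,v,depth):
    o,d=ray(n,u,v); return o+d*depth
def proj(n,P):
    c=camera_params(n); q=c["camera_matrix"]@(np.array(c["R"])@P+c["t"]); return q[:2]/q[2]
E
python3 - <<'E'
from h import *
p=cv2.imread("pics/top0.png")
c=cv2.resize(p[170:295,230:385],None,fx=5,fy=5,interpolation=cv2.INTER_CUBIC)[:600,:775]
for i in range(0,155,20): cv2.putText(c,str(230+i),(i*5,10),0,.4,(0,0,255)); c[::4,i*5]=(0,0,255)
for i in range(0,120,20): cv2.putText(c,str(170+i),(0,i*5+10),0,.4,(0,0,255)); c[i*5,::4]=(0,0,255)
cv2.imwrite("pics/c1.png",c)
d=np.load("pics/top0.npy")
for u,v in [(251,191),(248,188),(340,200),(362,273),(287,209),(270,250),(330,260)]: print(u,v,d[v,u],at_d("top",u,v,d[v,u]).round(1))
E
```

```text
251 191 772.84753 [610.8 126.5 219. ]
248 188 768.64136 [615.3 131.5 224.1]
340 200 849.5644 [602.8 -40.5 136.8]
362 273 876.82556 [463.8 -85.5  86.7]
287 209 902.9628 [593.5  58.   83.3]
270 250 961.5804 [513.4  93.3  12.2]
330 260 939.7174 [490.  -32.4  28.2]
```

View pics/c1.png

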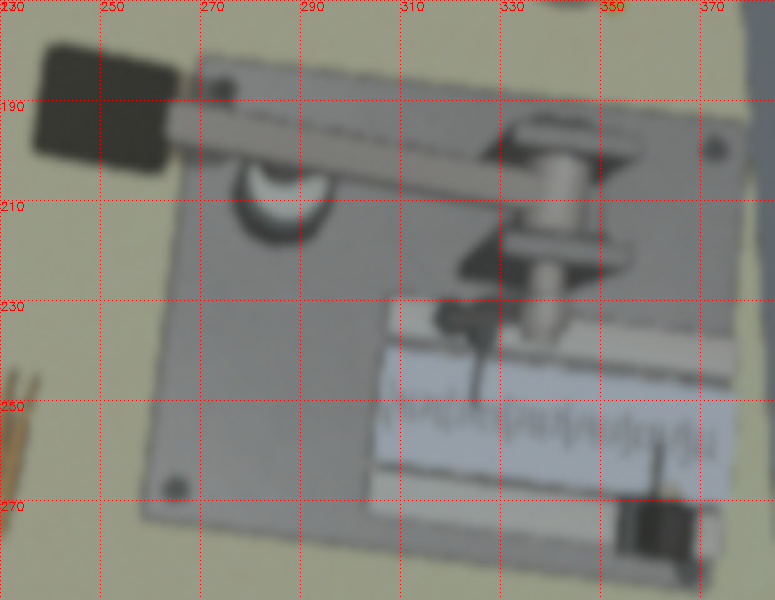

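The crop shows the plate corners at (270,181), (379,194), (258.3,273.5) and (370.5,288). The pad spans (237..266, 178..204), the pointer blade is near (325,251), the stop blade tip near (362,257) and the knob near (362,274).

```bash
cat >> h.py <<'E'
def fit():
    px=[(270,180.8),(379,194.2),(258.3,273.5),(370.5,287.5)]
    L=np.array([(-95,60),(150,60),(-95,-145),(150,-145)],float)
    W=np.array([at_z("top",u,v,14)[:2] for u,v in px])
    l,w=L.mean(0),W.mean(0); A,B=L-l,W-w
    th=np.arctan2((A[:,0]*B[:,1]-A[:,1]*B[:,0]).sum(),(A*B).sum())
    R=np.array([[np.cos(th),-np.sin(th)],[np.sin(th),np.cos(th)]]); t=w-R@l
    return th,R,t,W-(L@R.T+t)
def p2w(P):
    th,R,t,_=fit(); return np.r_[R@np.array(P[:2],float)+t,P[2]]
def w2p(P):
    th,R,t,_=fit(); return np.r_[R.T@(np.array(P[:2])-t),P[2]]
E
python3 - <<'E'
from h import *
th,R,t,e=fit(); print(th,t,e.round(1))
d=np.load("pics/top0.npy")
for u,v,z in [(251.5,191,218),(362,273,86),(325,251,40),(361.5,257,40),(287,209,None)]:
    P=at_z("top",u,v,z) if z else at_d("top",u,v,d[v,u]); print((u,v),P.round(1),w2p(P).round(1))
# expected pad
a=.45; pad=np.array([50-190*np.cos(a),0,130+190*np.sin(a)]); 
print("pad center axis",pad,p2w(pad),proj("top",p2w(pad)))
# top camera depth points of pad
for u in range(238,268,4):
    P=at_d("top",u,191,d[191,u]); print(u,w2p(P).round(1))
for n,P in dict(reel=(285,150,40),tape=(344,159,24),peg=(231,261,12)).items(): print(n,at_z("top",*P).round())
print(p2w([122,-120,74]))
E
```

```text
-1.714483752420163 [593.39417238   7.4113688 ] [[-1.9 -2.9]
 [-1.4  2.7]
 [ 0.5 -2.8]
 [ 2.7  3. ]]
(251.5, 191) [610.9 125.7 218. ] [-119.6    0.4  218. ]
(362, 273) [463.8 -85.7  86. ] [ 110.7 -114.9   86. ]
(325, 251) [508.7 -21.1  40. ] [ 40.3 -79.7  40. ]
(361.5, 257) [495.1 -96.2  40. ] [116.6 -82.5  40. ]
(287, 209) [593.5  58.   83.3] [-50.   -7.1  83.3]
pad center axis [-121.08494945    0.          212.64345148] [610.73275076 127.24850279 212.64345148] [250.69024243 191.58458249]
238 [-142.2   -3.6  225.4]
242 [-135.4   -2.8  225.6]
246 [-128.7   -1.6  223.5]
250 [-122.1    0.   218.3]
254 [-115.2    0.8  218.6]
258 [-108.5    2.5  213.1]
262 [-101.6    3.7  211.3]
266 [-94.8   5.1 207.7]
reel [727.  56.  40.]
tape [708. -73.  24.]
peg [491. 178.  12.]
[457.16119945 -96.14816522  74.        ]
```

>>> {"method": "servo_tool", "body": {
  "motion": [
    {"travel": [0, 0, -0.03], "rot": [0, 0, -0.0113], "hand": 0},
    {"travel": [0, 0, -0.03], "rot": [0, 0, -0.0113], "hand": 0},
    {"travel": [0.09, 0.073, -0.03], "rot": [0, 0, 0], "hand": 0},
    {"travel": [0.09, 0.073, -0.03], "rot": [0, 0, 0], "hand": 0},
    {"travel": [0.09, 0.073, 0], "rot": [0, 0, 0], "hand": 0},
    {"travel": [0.09, 0.073, 0], "rot": [0, 0, 0], "hand": 0},
    {"travel": [0.09, 0.073, 0], "rot": [0, 0, 0], "hand": 0},
    {"travel": [0.09, 0.073, 0], "rot": [0, 0, 0], "hand": 0},
    {"travel": [0.09, 0.073, 0], "rot": [0, 0, 0], "hand": 0},
    {"travel": [0.09, 0.073, 0], "rot": [0, 0, 0], "hand": 0}
  ]
}}

```text
clock: 0.93
position: [333.9, 427.9, 260.9]
ee_rot: [0.997, -0.072, -0.0, 0.0]
contact_force: [-0.6, 0.5, 0.2]
gripper_width: 0.1
grasp_force: 0.0
```

>>> {"method": "servo_tool", "body": {
  "motion": [
    {"travel": [0.09, 0.073, 0], "rot": [0, 0, 0], "hand": 0},
    {"travel": [0.09, 0.073, 0], "rot": [0, 0, 0], "hand": 0},
    {"travel": [0.09, 0.073, 0], "rot": [0, 0, 0], "hand": 0},
    {"travel": [0.09, 0.073, 0], "rot": [0, 0, 0], "hand": 0},
    {"travel": [0.09, 0.073, 0], "rot": [0, 0, 0], "hand": 0},
    {"travel": [0.09, 0.073, 0], "rot": [0, 0, 0], "hand": 0},
    {"travel": [0.09, 0.073, 0], "rot": [0, 0, 0], "hand": 0},
    {"travel": [0.09, 0.073, 0], "rot": [0, 0, 0], "hand": 0},
    {"travel": [0.09, 0.073, 0], "rot": [0, 0, 0], "hand": 0},
    {"travel": [0, 0, 0], "rot": [0, 0, 0], "hand": 0}
  ]
}}

```text
clock: 1.77
position: [512.3, 234.6, 260.5]
ee_rot: [0.997, -0.074, -0.0, 0.001]
contact_force: [-0.2, 1.2, -0.3]
gripper_width: -0.2
grasp_force: 0.0
```

>>> {"method": "servo_tool", "body": {
  "motion": [
    {"travel": [0.09, 0.074, 0], "rot": [0, 0, 0], "hand": 0},
    {"travel": [0.09, 0.074, 0], "rot": [0, 0, 0], "hand": 0},
    {"travel": [0.09, 0.074, 0], "rot": [0, 0, 0], "hand": 0},
    {"travel": [0.09, 0.074, 0], "rot": [0, 0, 0], "hand": 0},
    {"travel": [0.09, 0.075, 0], "rot": [0, 0, 0], "hand": 0},
    {"travel": [0, 0, 0.04], "rot": [0, 0, 0], "hand": 0},
    {"travel": [0, 0, 0.04], "rot": [0, 0, 0], "hand": 0},
    {"travel": [0, 0, 0.02], "rot": [0, 0, 0], "hand": 0},
    {"travel": [0, 0, 0], "rot": [0, 0, 0], "hand": 0},
    {"travel": [0, 0, 0], "rot": [0, 0, 0], "hand": 0}
  ]
}}

```text
clock: 2.6
position: [607.6, 130.7, 235.9]
ee_rot: [0.997, -0.071, -0.0, 0.0]
contact_force: [0.4, 0.4, 0.3]
gripper_width: -0.1
grasp_force: 0.0
```

```bash
python3 - <<'E'
from h import *
P,d=get_image("scene"); c=cv2.resize(P[120:270,200:400,::-1],None,fx=4,fy=4,interpolation=cv2.INTER_CUBIC); cv2.imwrite("pics/s1.png",c)
s=sensors.read_state();print(s["position"],w2p(s["position"]),s["contact_force"])
E
```

```text
[607.89605467 130.77117368 236.59442714] [-124.16512174   -3.31188671  236.59442714] [ 0.15213479 -0.02432197  0.13173078]
```

View pics/s1.png

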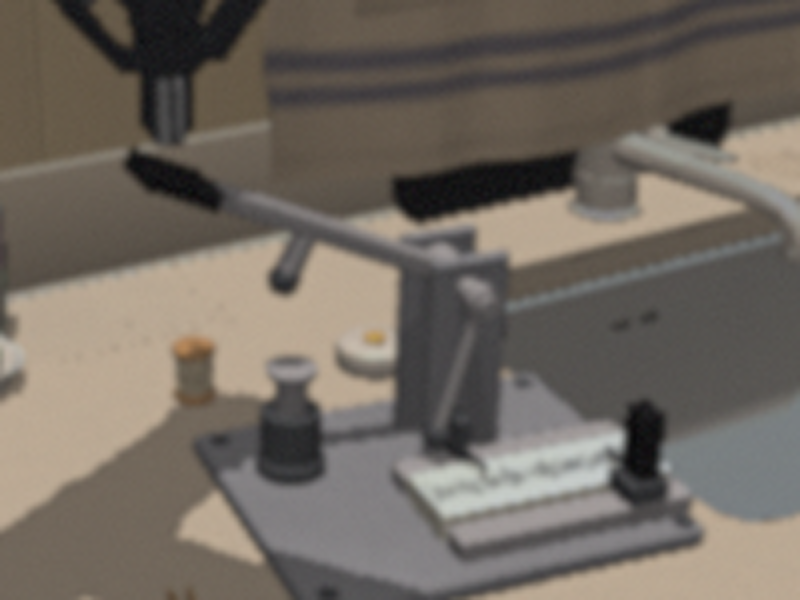

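The fingertips at crop (167,140) hang right over the thumb pad, at about (177,180). I'll shift by about 4 mm and start down along the arc.

>>> {"method": "servo_tool", "body": {
  "motion": [
    {"travel": [0.012, 0.016, 0.02], "rot": [0, 0, 0], "hand": 0},
    {"travel": [0, 0, 0.02], "rot": [0, 0, 0], "hand": 0},
    {"travel": [0, 0, 0.016], "rot": [0, 0, 0], "hand": 0},
    {"travel": [0, 0, 0.008], "rot": [0, 0, 0], "hand": 0},
    {"travel": [0, 0, 0.008], "rot": [0, 0, 0], "hand": 0},
    {"travel": [0, -0.004, 0.008], "rot": [0, 0, 0], "hand": 0},
    {"travel": [0, -0.004, 0.008], "rot": [0, 0, 0], "hand": 0},
    {"travel": [0, -0.004, 0.008], "rot": [0, 0, 0], "hand": 0},
    {"travel": [0, 0, 0], "rot": [0, 0, 0], "hand": 0},
    {"travel": [0, 0, 0], "rot": [0, 0, 0], "hand": 0}
  ]
}}

```text
clock: 3.48
position: [611.4, 128.6, 212.3]
ee_rot: [0.997, -0.072, 0.0, -0.0]
contact_force: [0.3, -0.3, 2.1]
gripper_width: -0.1
grasp_force: 1.1
```

>>> {"method": "servo_tool", "body": {
  "motion": [
    {"travel": [0, -0.005, 0.011], "rot": [0, 0, 0], "hand": 0},
    {"travel": [0, -0.005, 0.011], "rot": [0, 0, 0], "hand": 0},
    {"travel": [0, -0.005, 0.011], "rot": [0, 0, 0], "hand": 0},
    {"travel": [0, -0.005, 0.011], "rot": [0, 0, 0], "hand": 0},
    {"travel": [0, -0.004, 0.011], "rot": [0, 0, 0], "hand": 0},
    {"travel": [0, -0.004, 0.011], "rot": [0, 0, 0], "hand": 0},
    {"travel": [0, -0.004, 0.011], "rot": [0, 0, 0], "hand": 0},
    {"travel": [0, -0.004, 0.011], "rot": [0, 0, 0], "hand": 0},
    {"travel": [0, 0, 0], "rot": [0, 0, 0], "hand": 0},
    {"travel": [0, 0, 0], "rot": [0, 0, 0], "hand": 0}
  ]
}}

```text
clock: 4.32
position: [612.4, 137.3, 190.0]
ee_rot: [0.997, -0.072, -0.0, 0.0]
contact_force: [1.8, 0.0, 2.3]
gripper_width: -0.0
grasp_force: 1.2
```

>>> {"method": "servo_tool", "body": {
  "motion": [
    {"travel": [0, -0.002, 0.006], "rot": [0, 0, 0], "hand": 0},
    {"travel": [0, -0.002, 0.006], "rot": [0, 0, 0], "hand": 0},
    {"travel": [0, -0.002, 0.006], "rot": [0, 0, 0], "hand": 0},
    {"travel": [0, -0.002, 0.006], "rot": [0, 0, 0], "hand": 0},
    {"travel": [0, -0.002, 0.006], "rot": [0, 0, 0], "hand": 0},
    {"travel": [0, 0, 0], "rot": [0, 0, 0], "hand": 0}
  ]
}}

```text
clock: 4.82
position: [612.7, 139.7, 182.4]
ee_rot: [0.997, -0.072, -0.0, 0.0]
contact_force: [1.8, -2.9, 2.0]
gripper_width: 0.0
grasp_force: 1.3
```

>>> {"method": "servo_tool", "body": {
  "motion": [
    {"travel": [0, -0.002, 0.006], "rot": [0, 0, 0], "hand": 0},
    {"travel": [0, -0.002, 0.006], "rot": [0, 0, 0], "hand": 0},
    {"travel": [0, -0.002, 0.006], "rot": [0, 0, 0], "hand": 0},
    {"travel": [0, 0, 0], "rot": [0, 0, 0], "hand": 0}
  ]
}}

```text
clock: 5.15
position: [612.7, 141.2, 177.8]
ee_rot: [0.997, -0.072, -0.0, 0.0]
contact_force: [0.4, -2.5, 2.4]
gripper_width: -0.1
grasp_force: 1.4
```

>>> {"method": "servo_tool", "body": {
  "motion": [
    {"travel": [0, -0.001, 0.006], "rot": [0, 0, 0], "hand": 0},
    {"travel": [0, -0.001, 0.006], "rot": [0, 0, 0], "hand": 0},
    {"travel": [0, -0.001, 0.006], "rot": [0, 0, 0], "hand": 0},
    {"travel": [0, -0.001, 0.006], "rot": [0, 0, 0], "hand": 0},
    {"travel": [0, 0, 0], "rot": [0, 0, 0], "hand": 0}
  ]
}}

```text
clock: 5.57
position: [613.0, 142.5, 171.9]
ee_rot: [0.997, -0.072, -0.0, -0.0]
contact_force: [-0.1, -1.4, 2.4]
gripper_width: -0.0
grasp_force: 1.4
```

>>> {"method": "servo_tool", "body": {
  "motion": [
    {"travel": [0, -0.001, 0.006], "rot": [0, 0, 0], "hand": 0},
    {"travel": [0, -0.001, 0.006], "rot": [0, 0, 0], "hand": 0},
    {"travel": [0, -0.001, 0.006], "rot": [0, 0, 0], "hand": 0},
    {"travel": [0, -0.001, 0.006], "rot": [0, 0, 0], "hand": 0},
    {"travel": [0, 0, 0], "rot": [0, 0, 0], "hand": 0}
  ]
}}

```text
clock: 5.98
position: [613.2, 143.6, 165.9]
ee_rot: [0.997, -0.072, -0.0, -0.0]
contact_force: [-0.8, -0.2, 2.0]
gripper_width: -0.1
grasp_force: 1.5
```

>>> {"method": "servo_tool", "body": {
  "motion": [
    {"travel": [0, -0.001, 0.006], "rot": [0, 0, 0], "hand": 0},
    {"travel": [0, -0.001, 0.006], "rot": [0, 0, 0], "hand": 0},
    {"travel": [0, -0.001, 0.006], "rot": [0, 0, 0], "hand": 0},
    {"travel": [0, -0.001, 0.006], "rot": [0, 0, 0], "hand": 0},
    {"travel": [0, 0, 0], "rot": [0, 0, 0], "hand": 0}
  ]
}}

```text
clock: 6.4
position: [613.4, 144.6, 159.9]
ee_rot: [0.997, -0.072, -0.0, -0.0]
contact_force: [-0.8, 2.1, 3.7]
gripper_width: -0.4
grasp_force: 1.5
```

>>> {"method": "servo_tool", "body": {
  "motion": [
    {"travel": [0, -0.001, 0.005], "rot": [0, 0, 0], "hand": 0},
    {"travel": [0, -0.001, 0.005], "rot": [0, 0, 0], "hand": 0},
    {"travel": [0, 0, 0.005], "rot": [0, 0, 0], "hand": 0},
    {"travel": [0, 0, 0], "rot": [0, 0, 0], "hand": 0}
  ]
}}

```text
clock: 6.73
position: [613.5, 145.0, 156.3]
ee_rot: [0.997, -0.072, -0.0, -0.0]
contact_force: [-2.1, 1.3, 2.0]
gripper_width: 0.2
grasp_force: 1.6
```

>>> {"method": "servo_tool", "body": {
  "motion": [
    {"travel": [0, -0.001, 0.006], "rot": [0, 0, 0], "hand": 0},
    {"travel": [0, -0.001, 0.006], "rot": [0, 0, 0], "hand": 0},
    {"travel": [0, 0, 0.006], "rot": [0, 0, 0], "hand": 0},
    {"travel": [0, -0.001, 0.006], "rot": [0, 0, 0], "hand": 0},
    {"travel": [0, 0, 0], "rot": [0, 0, 0], "hand": 0}
  ]
}}

```text
clock: 7.15
position: [613.7, 145.7, 150.2]
ee_rot: [0.997, -0.072, -0.0, -0.0]
contact_force: [-1.5, 2.1, 3.1]
gripper_width: -0.1
grasp_force: 1.6
```

>>> {"method": "servo_tool", "body": {
  "motion": [
    {"travel": [0, -0.001, 0.006], "rot": [0, 0, 0], "hand": 0},
    {"travel": [0, 0, 0.006], "rot": [0, 0, 0], "hand": 0},
    {"travel": [0, 0, 0.006], "rot": [0, 0, 0], "hand": 0},
    {"travel": [0, 0, 0.006], "rot": [0, 0, 0], "hand": 0},
    {"travel": [0, 0, 0], "rot": [0, 0, 0], "hand": 0}
  ]
}}

```text
clock: 7.57
position: [613.8, 145.9, 144.3]
ee_rot: [0.997, -0.072, 0.0, -0.0]
contact_force: [-0.4, 2.5, 3.0]
gripper_width: 0.0
grasp_force: 1.6
```

>>> {"method": "servo_tool", "body": {
  "motion": [
    {"travel": [0, 0, 0.006], "rot": [0, 0, 0], "hand": 0},
    {"travel": [0, 0, 0.006], "rot": [0, 0, 0], "hand": 0},
    {"travel": [0, 0, 0.006], "rot": [0, 0, 0], "hand": 0},
    {"travel": [0, 0, 0.006], "rot": [0, 0, 0], "hand": 0},
    {"travel": [0, 0, 0], "rot": [0, 0, 0], "hand": 0}
  ]
}}

```text
clock: 7.98
position: [613.9, 145.9, 138.3]
ee_rot: [0.997, -0.072, 0.0, -0.0]
contact_force: [0.1, 2.7, 3.8]
gripper_width: -0.3
grasp_force: 1.7
```

>>> {"method": "servo_tool", "body": {
  "motion": [
    {"travel": [0, 0, 0.006], "rot": [0, 0, 0], "hand": 0},
    {"travel": [0, 0, 0.006], "rot": [0, 0, 0], "hand": 0},
    {"travel": [0, 0, 0.006], "rot": [0, 0, 0], "hand": 0},
    {"travel": [0, 0, 0.006], "rot": [0, 0, 0], "hand": 0},
    {"travel": [0, 0, 0], "rot": [0, 0, 0], "hand": 0}
  ]
}}

```text
clock: 8.4
position: [614.0, 145.9, 133.3]
ee_rot: [0.997, -0.072, 0.001, -0.0]
contact_force: [-1.0, 2.9, 6.6]
gripper_width: -0.2
grasp_force: 3.5
```

>>> {"method": "servo_tool", "body": {
  "motion": [
    {"travel": [0, 0, 0.006], "rot": [0, 0, 0], "hand": 0},
    {"travel": [0, 0, 0.006], "rot": [0, 0, 0], "hand": 0},
    {"travel": [0, 0, 0], "rot": [0, 0, 0], "hand": 0}
  ]
}}

```text
clock: 8.65
position: [614.1, 145.9, 131.3]
ee_rot: [0.997, -0.071, 0.001, -0.0]
contact_force: [-2.6, 3.4, 10.8]
gripper_width: -0.2
grasp_force: 5.3
```

>>> {"method": "servo_tool", "body": {
  "motion": [
    {"travel": [0, 0, 0.003], "rot": [0, 0, 0], "hand": 0},
    {"travel": [0, 0, 0], "rot": [0, 0, 0], "hand": 0},
    {"travel": [0, 0, 0], "rot": [0, 0, 0], "hand": 0},
    {"travel": [0, 0, 0], "rot": [0, 0, 0], "hand": 0},
    {"travel": [0, 0, 0], "rot": [0, 0, 0], "hand": 0},
    {"travel": [0, 0, 0], "rot": [0, 0, 0], "hand": 0},
    {"travel": [0, 0, 0], "rot": [0, 0, 0], "hand": 0},
    {"travel": [0, 0, 0], "rot": [0, 0, 0], "hand": 0}
  ]
}}

```text
clock: 9.32
position: [614.1, 145.9, 131.0]
ee_rot: [0.997, -0.071, 0.001, -0.0]
contact_force: [-3.9, 3.7, 10.3]
gripper_width: -0.0
grasp_force: 5.8
```

>>> {"method": "servo_tool", "body": {
  "motion": [
    {"travel": [0, 0, -0.02], "rot": [0, 0, 0], "hand": 0},
    {"travel": [0, 0, -0.03], "rot": [0, 0, 0], "hand": 0},
    {"travel": [0, 0, -0.03], "rot": [0, 0, 0], "hand": 0},
    {"travel": [0, 0.004, -0.03], "rot": [0, 0, 0], "hand": 0},
    {"travel": [0, 0.006, -0.03], "rot": [0, 0, 0], "hand": 0},
    {"travel": [0, 0.006, -0.03], "rot": [0, 0, 0], "hand": 0},
    {"travel": [0, 0.008, -0.03], "rot": [0, 0, 0], "hand": 0},
    {"travel": [0, 0.01, -0.03], "rot": [0, 0, 0], "hand": 0},
    {"travel": [0, 0.01, -0.03], "rot": [0, 0, 0], "hand": 0},
    {"travel": [0, 0.012, -0.03], "rot": [0, 0, 0], "hand": 0}
  ]
}}

```text
clock: 10.15
position: [611.3, 131.6, 202.0]
ee_rot: [0.997, -0.072, -0.0, 0.0]
contact_force: [0.1, 1.0, 2.1]
gripper_width: 0.1
grasp_force: 1.0
```

>>> {"method": "servo_tool", "body": {
  "motion": [
    {"travel": [0, 0.014, -0.03], "rot": [0, 0, 0], "hand": 0},
    {"travel": [0, 0.014, -0.03], "rot": [0, 0, 0], "hand": 0},
    {"travel": [0, 0, -0.03], "rot": [0, 0, 0], "hand": 0},
    {"travel": [0, 0, -0.05], "rot": [0, 0, 0], "hand": 0},
    {"travel": [0, 0, -0.05], "rot": [0, 0, 0], "hand": 0},
    {"travel": [0, 0, -0.05], "rot": [0, 0, 0], "hand": 0},
    {"travel": [0, 0, 0], "rot": [0, 0, 0], "hand": 0}
  ]
}}

```text
clock: 10.73
position: [611.3, 125.0, 263.6]
ee_rot: [0.997, -0.072, 0.002, -0.001]
contact_force: [0.3, 0.4, 0.4]
gripper_width: -0.2
grasp_force: 0.0
```

```bash
python3 - <<'E'
from h import *
P,d=get_image("top"); np.save("pics/top1.npy",d);c=cv2.resize(P[215:290,290:390,::-1],None,fx=8,fy=8,interpolation=cv2.INTER_CUBIC)
for i in range(0,100,10): cv2.putText(c,str(290+i),(i*8,10),0,.4,(0,0,255)); c[::6,i*8]=(0,0,255)
for i in range(0,75,10): cv2.putText(c,str(215+i),(0,i*8+10),0,.4,(0,0,255)); c[i*8,::6]=(0,0,255)
cv2.imwrite("pics/c2.png",c)
S,_=get_image("scene"); cv2.imwrite("pics/s2full.png",S[:,:,::-1])
s=sensors.read_state();print(s["position"],s["contact_force"])
E
```

```text
[610.13488792 124.9076175  260.82588003] [-1.26207062  0.27301371 -0.90835731]
```

View pics/c2.png

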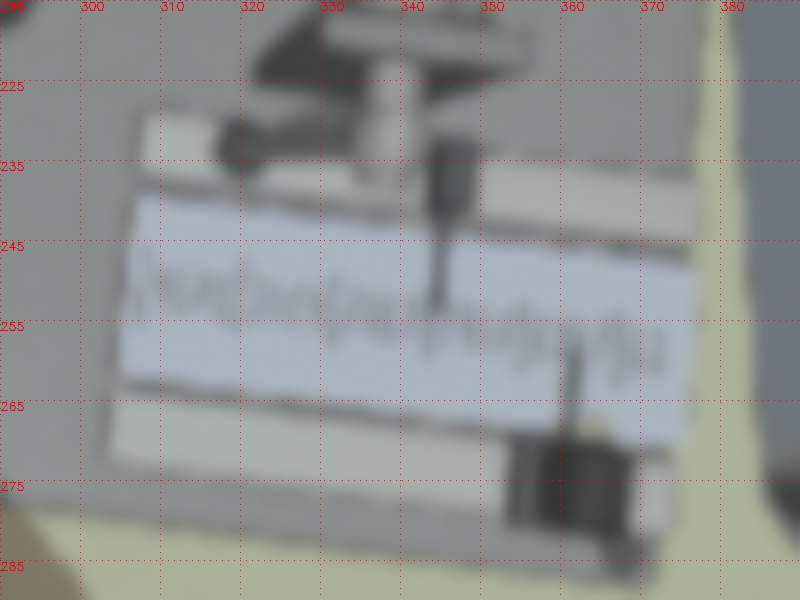

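The crop shows the pointer moved to a blade tip at about (344.75,253.1). The stop blade tip is at (361.6,258.8) and the knob top centre at about (364.6,275.9). The lever is clear of the finger.

```bash
python3 - <<'E'
from h import *
for n,u,v,z in [("pt",344.75,253.1,40),("pt_in",345.2,246,40),("st",361.6,258.75,40),("st_in",361,267,40),("knob",364.6,275.9,86)]:
    P=at_z("top",u,v,z); print(n,P.round(1),w2p(P).round(1))
d=np.load("pics/top1.npy")
for v in (272,276,280):
    print(v,[(u,w2p(at_d("top",u,v,d[v,u])).round().tolist()) for u in range(354,374,2)])
print(proj("top",p2w([118,-120,86])))
E
```

```text
pt [503.7 -61.9  40. ] [ 81.4 -78.8  40. ]
pt_in [518.4 -63.5  40. ] [ 81.  -64.1  40. ]
st [491.5 -96.2  40. ] [117.1 -86.   40. ]
st_in [474.6 -94.1  40. ] [ 117.5 -103.    40. ]
knob [458.1 -90.5  86. ] [ 116.2 -119.8   86. ]
272 [(354, [104.0, -115.0, 39.0]), (356, [107.0, -114.0, 44.0]), (358, [109.0, -114.0, 57.0]), (360, [109.0, -113.0, 74.0]), (362, [111.0, -113.0, 83.0]), (364, [115.0, -112.0, 84.0]), (366, [119.0, -112.0, 84.0]), (368, [122.0, -111.0, 86.0]), (370, [139.0, -111.0, 29.0]), (372, [144.0, -110.0, 27.0])]
276 [(354, [104.0, -123.0, 43.0]), (356, [108.0, -123.0, 44.0]), (358, [109.0, -122.0, 60.0]), (360, [109.0, -121.0, 78.0]), (362, [111.0, -121.0, 86.0]), (364, [115.0, -120.0, 85.0]), (366, [119.0, -120.0, 87.0]), (368, [123.0, -119.0, 85.0]), (370, [141.0, -119.0, 26.0]), (372, [145.0, -118.0, 27.0])]
280 [(354, [105.0, -131.0, 44.0]), (356, [109.0, -131.0, 42.0]), (358, [114.0, -130.0, 38.0]), (360, [110.0, -129.0, 76.0]), (362, [112.0, -128.0, 84.0]), (364, [117.0, -128.0, 82.0]), (366, [120.0, -127.0, 85.0]), (368, [124.0, -127.0, 82.0]), (370, [142.0, -127.0, 25.0]), (372, [145.0, -127.0, 27.0])]
[365.49065646 276.09326118]
```

View pics/s2full.png

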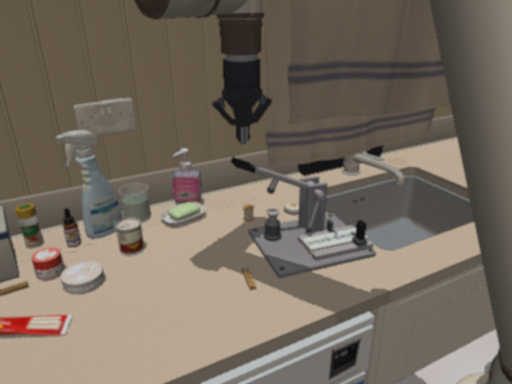

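The lever is fully up again and the bystanders haven't moved. The knob sits at press (117,-120), and the stop has to slide about 36 mm toward -x.

>>> {"method": "servo_tool", "body": {
  "motion": [
    {"travel": [-0.12, 0, 0], "rot": [0, 0, 0], "hand": 0},
    {"travel": [-0.12, 0, 0], "rot": [0, 0, 0], "hand": 0},
    {"travel": [-0.12, 0.05, 0], "rot": [0, 0, 0], "hand": 0},
    {"travel": [-0.12, 0.12, 0], "rot": [0, 0, 0], "hand": 0},
    {"travel": [0, 0.13, 0], "rot": [0, 0, 0], "hand": 0.5},
    {"travel": [0, 0.13, 0], "rot": [0, 0, 0], "hand": 0.7},
    {"travel": [0, 0.13, 0], "rot": [0, 0, 0], "hand": 0.7},
    {"travel": [0, 0.13, 0], "rot": [0, 0, 0], "hand": 0.7},
    {"travel": [0, 0.13, 0], "rot": [0, 0, 0], "hand": 0.7},
    {"travel": [0, 0.12, 0], "rot": [0, 0, 0], "hand": 0.7}
  ]
}}

```text
clock: 11.67
position: [457.2, -91.4, 260.1]
ee_rot: [0.997, -0.072, -0.001, 0.0]
contact_force: [0.5, 0.3, -0.6]
gripper_width: 59.3
grasp_force: 0.0
```

>>> {"method": "servo_tool", "body": {
  "motion": [
    {"travel": [0, 0, 0.1], "rot": [0, 0, 0], "hand": 0.7},
    {"travel": [0, 0, 0.1], "rot": [0, 0, 0], "hand": 0.7},
    {"travel": [0, 0, 0.1], "rot": [0, 0, 0], "hand": 0.7},
    {"travel": [0, 0, 0.08], "rot": [0, 0, 0], "hand": 0.7},
    {"travel": [0, 0, 0], "rot": [0, 0, 0], "hand": 0.7},
    {"travel": [0, 0, 0], "rot": [0, 0, 0], "hand": 0.7}
  ]
}}

```text
clock: 12.17
position: [457.7, -90.2, 165.1]
ee_rot: [0.997, -0.072, -0.002, 0.001]
contact_force: [0.8, 0.0, -1.1]
gripper_width: 60.0
grasp_force: 0.0
```

```bash
python3 - <<'E'
from h import *
s=sensors.read_state();print(s["position"],w2p(s["position"]),s["contact_force"],s["gripper_width"],s["ee_rot"])
E
```

```text
[457.6968308  -90.18856156 165.07920809] [ 116.02511286 -120.32326503  165.07920809] [ 0.83375027  0.00565466 -1.05143294] 60.019217794337834 [ 9.97413650e-01 -7.18423354e-02 -2.09997059e-03  5.27988072e-04]
```

>>> {"method": "servo_tool", "body": {
  "motion": [
    {"travel": [0, 0.003, 0.08], "rot": [0, 0, 0], "hand": 0.7},
    {"travel": [0, 0, 0.08], "rot": [0, 0, 0], "hand": 0.7},
    {"travel": [0, 0, 0.08], "rot": [0, 0, 0], "hand": 0.7},
    {"travel": [0, 0, 0.08], "rot": [0, 0, 0], "hand": 0.7},
    {"travel": [0, 0, 0.06], "rot": [0, 0, 0], "hand": 0.7},
    {"travel": [0, 0, 0.04], "rot": [0, 0, 0], "hand": 0.7},
    {"travel": [0, 0, 0.02], "rot": [0, 0, 0], "hand": 0.7},
    {"travel": [0, 0, 0], "rot": [0, 0, 0], "hand": 0.7},
    {"travel": [0, 0, 0], "rot": [0, 0, 0], "hand": 0.7}
  ]
}}

```text
clock: 12.92
position: [459.7, -90.5, 57.2]
ee_rot: [0.997, -0.072, 0.001, -0.0]
contact_force: [0.0, -0.3, 0.1]
gripper_width: 59.8
grasp_force: 0.0
```

>>> {"method": "servo_tool", "body": {
  "motion": [
    {"travel": [0, 0, 0], "rot": [0, 0, 0], "hand": 0.4},
    {"travel": [0, 0, 0], "rot": [0, 0, 0], "hand": 0.3},
    {"travel": [0, 0, 0], "rot": [0, 0, 0], "hand": 0.22},
    {"travel": [0, 0, 0], "rot": [0, 0, 0], "hand": 0.1},
    {"travel": [0, 0, 0], "rot": [0, 0, 0], "hand": 0.1},
    {"travel": [0, 0, 0], "rot": [0, 0, 0], "hand": 0.1},
    {"travel": [0, 0, 0], "rot": [0, 0, 0], "hand": 0.1}
  ]
}}

```text
clock: 13.5
position: [459.1, -90.7, 57.1]
ee_rot: [0.997, -0.072, 0.001, 0.0]
contact_force: [-1.4, -0.8, 6.2]
gripper_width: 15.0
grasp_force: 59.0
```

```bash
python3 - <<'E'
from h import *
s=sensors.read_state();print(s["position"],w2p(s["position"]),s["contact_force"],s["gripper_width"],s["grasp_force"])
E
```

```text
[459.10095572 -90.70813978  57.06675644] [ 116.33827509 -118.85920979   57.06675644] [-1.43514883 -0.79019357  6.20382642] 15.022417429205655 58.97650480270386
```

>>> {"method": "servo_tool", "body": {
  "motion": [
    {"travel": [0, -0.008, 0], "rot": [0, 0, 0], "hand": 0.1},
    {"travel": [0, -0.016, 0], "rot": [0, 0, 0], "hand": 0.1},
    {"travel": [0, -0.02, 0], "rot": [0, 0, 0], "hand": 0.1},
    {"travel": [0, -0.02, 0], "rot": [0, 0, 0], "hand": 0.1},
    {"travel": [0, -0.02, 0], "rot": [0, 0, 0], "hand": 0.1},
    {"travel": [0, -0.02, 0], "rot": [0, 0, 0], "hand": 0.1},
    {"travel": [0, -0.02, 0], "rot": [0, 0, 0], "hand": 0.1},
    {"travel": [0, -0.012, 0], "rot": [0, 0, 0], "hand": 0.1},
    {"travel": [0, -0.008, 0], "rot": [0, 0, 0], "hand": 0.1},
    {"travel": [0, 0, 0], "rot": [0, 0, 0], "hand": 0.1}
  ]
}}

```text
clock: 14.33
position: [464.4, -54.8, 57.1]
ee_rot: [0.997, -0.072, 0.001, -0.0]
contact_force: [-1.1, 1.3, 7.2]
gripper_width: 15.3
grasp_force: 59.2
```

```bash
python3 - <<'E'
from h import *
s=sensors.read_state();print(s["position"],w2p(s["position"]),s["contact_force"],s["gripper_width"],s["grasp_force"])
P,d=get_image("top"); T=P[225:285,310:380,::-1]
S,d=get_image("scene"); S=S[210:260,295:375,::-1]
c=np.zeros((600,800,3),np.uint8)
a=cv2.resize(T,None,fx=5.5,fy=5.5,interpolation=cv2.INTER_CUBIC); b=cv2.resize(S,None,fx=5,fy=5,interpolation=cv2.INTER_CUBIC)
c[:a.shape[0],:a.shape[1]]=a; c[:b.shape[0],390:790]=b
cv2.imwrite("pics/c3.png",c)
E
```

```text
[464.3663461  -54.82050046  57.0657252 ] [  80.06649858 -118.78695767   57.0657252 ] [-1.08108741  1.34986346  7.21351627] 15.325349699799581 59.221864342689514
```

View pics/c3.png

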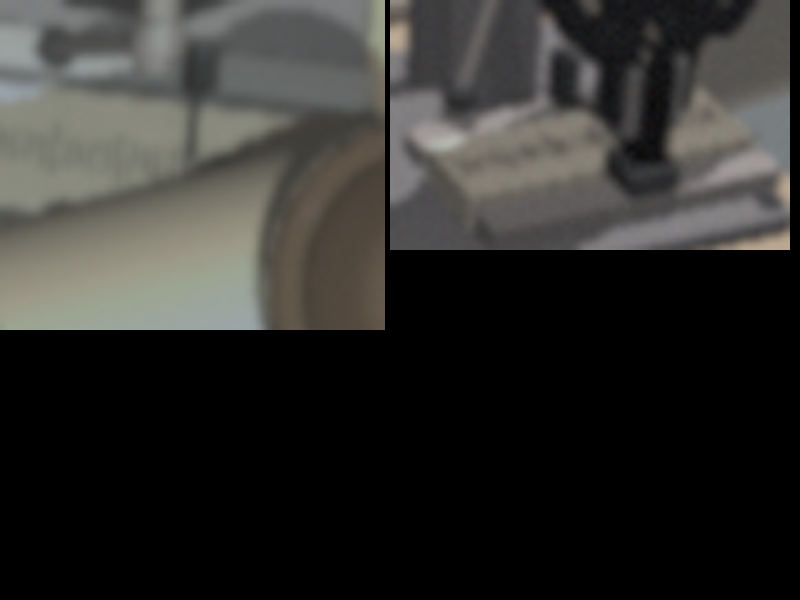

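The arm hides the blades in both views. I'll let go, back off upward and to the side, and look again.

>>> {"method": "servo_tool", "body": {
  "motion": [
    {"travel": [0, 0, 0], "rot": [0, 0, 0], "hand": 0.5},
    {"travel": [0, 0, 0], "rot": [0, 0, 0], "hand": 0.5},
    {"travel": [0, 0, 0], "rot": [0, 0, 0], "hand": 0.5},
    {"travel": [0, 0, 0], "rot": [0, 0, 0], "hand": 0.5},
    {"travel": [0, 0, -0.06], "rot": [0, 0, 0], "hand": 0.5},
    {"travel": [0, 0, -0.12], "rot": [0, 0, 0], "hand": 0.5},
    {"travel": [0, 0, -0.12], "rot": [0, 0, 0], "hand": 0.5},
    {"travel": [0, 0, -0.12], "rot": [0, 0, 0], "hand": 0.5},
    {"travel": [0, 0, -0.08], "rot": [0, 0, 0], "hand": 0.5}
  ]
}}

```text
clock: 15.18
position: [464.7, -55.1, 184.1]
ee_rot: [0.997, -0.072, 0.002, -0.0]
contact_force: [0.8, 0.4, -0.2]
gripper_width: 42.7
grasp_force: 0.0
```

>>> {"method": "servo_tool", "body": {
  "motion": [
    {"travel": [0, 0.1, 0], "rot": [0, 0, 0], "hand": 0.5},
    {"travel": [0, 0.12, 0], "rot": [0, 0, 0], "hand": 0.5},
    {"travel": [0, 0.12, 0], "rot": [0, 0, 0], "hand": 0.5},
    {"travel": [0, 0.12, 0], "rot": [0, 0, 0], "hand": 0.5},
    {"travel": [0, 0.12, 0], "rot": [0, 0, 0], "hand": 0.5},
    {"travel": [0, 0.12, 0], "rot": [0, 0, 0], "hand": 0.5},
    {"travel": [0, 0.12, 0], "rot": [0, 0, 0], "hand": 0.5},
    {"travel": [0, 0, 0], "rot": [0, 0, 0], "hand": 0.5}
  ]
}}

```text
clock: 15.85
position: [433.6, -261.5, 180.8]
ee_rot: [0.997, -0.074, -0.0, 0.0]
contact_force: [0.3, -0.6, 0.6]
gripper_width: 42.6
grasp_force: 0.0
```

```bash
cat > look.py <<'E'
from h import *
import sys
s=sensors.read_state();print(s["position"],s["contact_force"])
P=np.mean([get_image("top")[0].astype(float) for _ in range(4)],0).astype(np.uint8); cv2.imwrite(sys.argv[1]+"_f.png",P[:,:,::-1])
c=cv2.resize(P[230:285,320:370,::-1],None,fx=10,fy=10,interpolation=cv2.INTER_CUBIC)
for i in range(0,50,10): cv2.putText(c,str(320+i),(i*10,10),0,.4,(0,0,255)); c[::8,i*10]=(0,0,255)
for i in range(0,55,10): cv2.putText(c,str(230+i),(0,i*10+10),0,.4,(0,0,255)); c[i*10,::8]=(0,0,255)
cv2.imwrite(sys.argv[1]+".png",c)
# sub-pixel blade columns: darkness centroid per row
g=P.astype(float).mean(2)
for v in range(242,272):
    w=g[v,336:356]; k=np.clip(np.median(w)-12-w,0,None)
    if k.sum()>0:
        u=336+(k*np.arange(20)).sum()/k.sum(); print(v,round(u,2),round(k.max()),w2p(at_z("top",u,v,40))[:2].round(2))
E
python3 look.py pics/c4
```

```text
[ 433.63381173 -261.49822292  180.84538721] [ 0.30080577 -0.63383553  0.56222864]
242 345.24 32 [ 80.25 -55.8 ]
243 344.95 17 [ 79.84 -57.95]
244 344.78 18 [ 79.7  -60.06]
245 344.7 26 [ 79.72 -62.15]
246 344.65 31 [ 79.82 -64.23]
247 344.48 32 [ 79.68 -66.34]
248 344.41 34 [ 79.74 -68.42]
249 344.35 36 [ 79.81 -70.5 ]
250 344.26 38 [ 79.81 -72.59]
251 344.15 39 [ 79.79 -74.67]
252 344.08 33 [ 79.84 -76.75]
253 343.99 20 [ 79.86 -78.83]
254 343.59 3 [ 79.24 -80.99]
256 343.29 5 [ 79.01 -85.18]
257 343.5 13 [ 79.64 -87.17]
258 343.47 22 [ 79.79 -89.23]
259 343.17 29 [ 79.36 -91.36]
260 343.26 36 [ 79.76 -93.38]
261 342.83 36 [ 79.07 -95.54]
262 342.73 38 [ 79.07 -97.61]
263 342.61 39 [ 79.   -99.68]
264 342.54 38 [  79.07 -101.74]
265 342.49 33 [  79.17 -103.79]
266 342.32 27 [  79.02 -105.88]
267 341.84 22 [  78.23 -108.04]
268 341.68 13 [  78.1  -110.12]
269 341.3 9 [  77.51 -112.25]
270 340.98 8 [  77.06 -114.37]
271 340.89 8 [  77.07 -116.42]
```

View pics/c4.png

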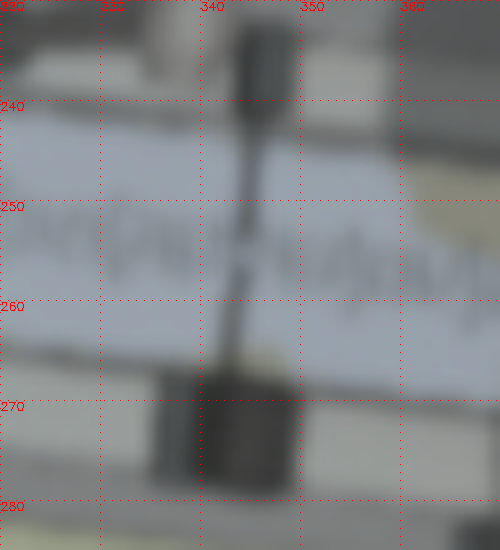

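The blades now line up: the pointer is at press x ≈ 79.8 (pixel 344.1,252) and the stop at about 79.3 (343.3,260). They stand within about 0.5 mm of each other, well inside the 3 mm blade thickness, and the gripper is clear.

```bash
python3 -c "
from bench import job_done; print(job_done())"
```

```text
the job is handed in; nothing more can be done
None
```

I pressed the lever until the dies closed, held it at about 11 N and let it come fully back up, then slid the depth stop to within about 0.5–0.7 mm of the pointer's blade; the job is handed in at about 16 s with the gripper clear and the pointer untouched by the gripper.

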